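# Slide the tray over the stored vessel and lock it in

## Robot

A 6-joint arm with a two-finger parallel gripper is mounted at the origin on the work surface. World frame = base frame: x ahead of the robot, y to its left, z up, the work surface at z = 0. Lengths are in m, angles in degrees, forces in N, time in s.
With the tool pointing down it reaches from about 0.3 to 0.75 m from the base axis. Payload 8.5 kg.
Tool frame: the origin (TCP) lies on the centre line of the jaws, within the pads' length; the fingertips stand 14 mm ahead of it and the grasp point (between the pads) lies 5 mm behind it; z points along the fingers, x is the direction in which the jaws open and shut, and the axes are right-handed (so a half turn about z gives the same grasp; the last joint's range is limited). The gripper opens to 85 mm and grips with 20 to 120 N. Pads are 22 mm wide; open, the fingers measure 114 mm over their backs; the gripper's body (76 mm by 85 mm) begins 54 mm behind the grasp point. The pads swing forward as they close: fully open they stand 13 mm farther back than shut.
Start: joints at [-81.664, 21.807, 74.336, -0, 83.858, -12.336], TCP at [0.194, -0.515, 0.245] pointing down, gripper open.
Joint ranges: [-178.18, 178.18], [-50.72, 133.34], [12.68, 142.11], [-81.47, 261.47], [9.98, 163.14], [-165.26, 165.26]. Speed limits (degrees/s): [136.94, 136.94, 180, 180, 180, 180].

## Interface

Orientations are given as a 3x3 rotation matrix whose columns are the frame's x, y, z axes.
In Python, from rig import * gives the robot as it stands.
- The arm moves only by the shell command python3 -m crank 'ROWS' [FORCE]. ROWS is JSON, one flat list of numbers, 7 for each row, row after row: the turn, a rotation vector about the world's x, y, z in rad, then the shift along the world's x, y, z in m, then the opening in per cent of the stroke, from 0 (shut) to 100 (fully open). A call has 1 to 20 rows; each row shifts and turns the commanded pose from where the row before left it; what a row does not reach is not made up. A row lasts 1/10 s, in which the tool goes at most 50 mm and 8.59 degrees, less where a joint would pass 70% of its speed; a pose out of reach is approached as far as the arm can. A call is refused whole if a number of a shift passes 0.05 or a number of a turn 0.15, either way. A call with a gripper value outside its range is refused whole. The fingers move at their own pace and stop on an object; FORCE is the grip in N (left out, the last holds). Time passes only in rows, so rows that do not move let the fingers close. It gives the time, the measured TCP pose, the force and the opening at its end, in the units of the state.
- observe(): the state, without advancing time (a new reading comes with each control period).
- get_image(name): name is "scene" or "top" or "wrist"; returns a dict with "frame" (384x512x3 uint8, red, green, blue), "fov_y" (degrees; the focal length in pixels is half the picture's height over the tangent of half this angle, whatever the lens; pixels are square), "cx", "cy" (the principal point, pixels), "world_to_cam" (4x4, takes a point from world to camera coordinates). Camera axes: x right, y up, looking along -z (the intrinsics and any distortion apply to the point x, -y, -z); pixel columns grow to the right and rows downward; lengths in m; the calibration is good to about 2 mm. The wrist camera is an equidistant fisheye: a pixel r from the principal point sees the ray r / f radians off the axis. A picture is of the moment at which its call begins. There is no depth.
- close_job(): hands the job in, once; it reports no verdict.
The state is a dict: "time_s": time; "q": joint angles; "qvel": joint speeds; "joint_efforts": joint torques, N m; "position": TCP position; "tool_rot": TCP orientation; "ft_force": force on the tool from outside, world axes, zero at the start; "wrist_torque": the same for the moment, N m; "grip_width": finger opening in m.
Only numpy, scipy, OpenCV 4.12 (cv2) and the standard library are available. Lean on these libraries where they do the work, as an engineer would, in place of code of your own. Each camera call takes 0.05 s, during which the arm holds its last target. There are 200 camera calls.

## Task

One of the three glass vessels stands inside the open rack: take the copper tray off the trivet by its blue handle and slide it fully home on the lowest pair of rails that clears that vessel. Then turn the pink cam lock its full quarter turn with the orange key, so that its flap closes in front of the tray, and put the key back upright in its block. Do not turn the lock with the gripper itself, and do not disturb the vessels or the other things on the counter.

Things in the scene. Friction and masses are not known exactly. Their poses are not given: they have to be found in the camera images.
- rack: White tray rack with aluminium rails, fixed, 150 deep (x), 170 wide (y), 168 high, no floor; vessels in it stand on the counter. Origin: on the counter, middle of the bay. Open front at -x; the tray slides in along +x to a back stop, and is home with its middle over the origin. Cam lock at the front corner x = -68, y = +76; plain post at x = -66, y = -76; crossbars at the back only.
- rail0 (a point): Middle of the lowest rail pair, at its ledge tops (60 high). Every pair: two ledges 120 long (rack x -60 to 60), 4 thick, inner edges at y = -54 and 54; side guides with inner faces at y = -66 and 66, so the tray has 4 play each side.
- rail1 (a point): Middle of the middle rail pair, at the height of the ledge tops (100).
- rail2 (a point): Middle of the top rail pair, at the height of the ledge tops (140).
- cam (a joint): Pink cam lock: 0 = flap points straight out of the rack's front (rack -x); 1.571 = seated stop, flap across the opening in front of the tray. Grows counter-clockwise seen from above; starts at 0 to 0.25; stiff (0.06 N m), stays where left. The key has about 0.17 rad of play in the slot: turn it that much past square to reach the stop.
- cam_slot (a point): Floor of the lock's slot, on its upright turning axis, 170 above the counter; turns with the lock. Slot open on top and at both ends, 36 long (along this point's x), 9 wide, 18 deep, in a 38 mm head topped at 188. Below hangs the flap: from the axis 28 toward the point's -x, 4 thick, from 25 to 155 above the counter.
- tray_mid (a point): Middle of the copper sheet (120 along x, 124 along y, 4 thick), at mid thickness; the tray (about 160 g in all) lies flat, z up, at first on the trivet. The handle is toward its -x; the opposite edge goes into the rack first.
- tray_grip (a point): Centre of the tray's blue handle: an upright fin 50 long (x), 14 thick (y), 44 high, its underside level with the sheet's underside (this point is 26 above the underside), 150 from the sheet's middle toward tray -x, joined to the sheet by a bar 14 wide and 6 high. Pinch it across y.
- trivet: Slatted wooden trivet, fixed, 110 x 110 x 16 high; origin at the middle of its underside. The tray starts on it.
- key_grip (a point): Centre of the orange grip of the lock key: 34 (x) by 16 (y) by 60 high; pinch it across y. Key about 90 g, 94 long, upright, blade down, standing at first in its block.
- key_tip (a point): Middle of the key's lower end (64 below the grip centre). Steel blade 24 wide (x), 5 thick (y), 34 long from here up to the grip's shoulder.
- block: Dark wooden key block, fixed, 64 (x) by 56 (y) by 80 high; origin at the middle of its underside.
- pocket (a point): Mouth of the block's pocket, middle of its top face (80 high): 28 long (x), 9 wide (y), 36 deep. The key's shoulder rests on the block's top when it is home, its tip then 46 above the counter.
- bowl: Green glass bowl, 84 across, 48 high; origin at the middle of its underside. One of the three vessels stands in the rack, the other two on the counter.
- jar: Amber glass jar with a yellow cap, 72 across, 88 high; origin at the middle of its underside.
- tall_jar: Tall clear jar with a white cap, 72 across, 128 high; origin at the middle of its underside.
- bento: Lidded pink bento box, 80 (x) by 144 (y) by 58 high, loose; origin at the middle of its underside.
- slicer: Aluminium egg slicer, 130 x 90 x 28 high, loose; origin at the middle of its underside.
- brush: Red silicone brush with white hard handle, 160 x 36 x 12 high, loose, lying flat; origin near its middle, on the underside.

How it is judged:
By the outcome, as a careful person would: the job done as asked, in the order asked, and still so for the second after the job is handed in, with the robot touching nothing.
It also fails if it takes over 72 s, if anything falls off the work surface, if the arm or the gripper's body presses on something with over 40 N, if the wrist force passes 120 N, or if a joint passes its speed limit or range.

## Working session

There is one attempt and no reset: what is moved stays moved. The work goes in short steps, Python scripts to look and compute and a shell command to move; the robot and the scene stay as the last step left them, time stands still between calls to the robot, and variables do not carry over. Pictures are saved under pics/ and viewed, about 8 in all and at most 12, crops included, and the job is handed in when it is done.

```bash
ls; mkdir -p pics
python3 - <<'E'
from rig import *
import cv2,json
for n in ("scene","top"):
    d=get_image(n); cv2.imwrite(f"pics/{n}0.png",cv2.resize(d["frame"][:,:,::-1],None,fx=1.5,fy=1.5,interpolation=cv2.INTER_CUBIC))
    print(n,d["fov_y"],d["cx"],d["cy"],d["world_to_cam"])
print(observe())
E
```

```text
pics
scene 56.827007702001794 250.41787714108162 196.09862839441573 [[-0.72526027  0.68846209 -0.00418136  0.48150703]
 [-0.39702188 -0.41326539  0.8195031   0.10528785]
 [ 0.56246881  0.59601314  0.57305949 -1.46635276]
 [ 0.          0.          0.          1.        ]]
top 52.38087795901103 259.1037764884643 190.01334074184174 [[-0.00455849 -0.99998438  0.00323478 -0.07047838]
 [ 0.99711436 -0.00430024  0.07579221 -0.60228826]
 [-0.07577712  0.00357095  0.99711839 -1.30454187]
 [ 0.          0.          0.          1.        ]]
{'time_s': 0.1, 'q': array([-8.16625976e+01,  2.18400023e+01,  7.43800706e+01, -1.74292475e-04,
        8.38589696e+01, -1.23348656e+01]), 'qvel': array([ 0.10748169, -0.03698629, -0.04692495,  0.02927592,  0.10062069,
        0.02316392]), 'joint_efforts': array([ 4.58587980e-03, -4.49222910e+01, -2.31656528e+01, -7.06603237e-05,
        3.69121597e-03,  3.09224689e-06]), 'position': array([ 0.19413069, -0.51433539,  0.24474859]), 'tool_rot': array([[ 3.53022204e-01, -9.35614922e-01, -2.03030447e-04],
       [-9.35613972e-01, -3.53022142e-01,  1.36453284e-03],
       [-1.34835153e-03, -2.91752269e-04, -9.99999048e-01]]), 'ft_force': array([-0.29119826,  0.12206512, -0.79928606]), 'wrist_torque': array([-0.02767429, -0.03170169,  0.01807237]), 'grip_width': 0.08527918857061381}
```

View pics/scene0.png

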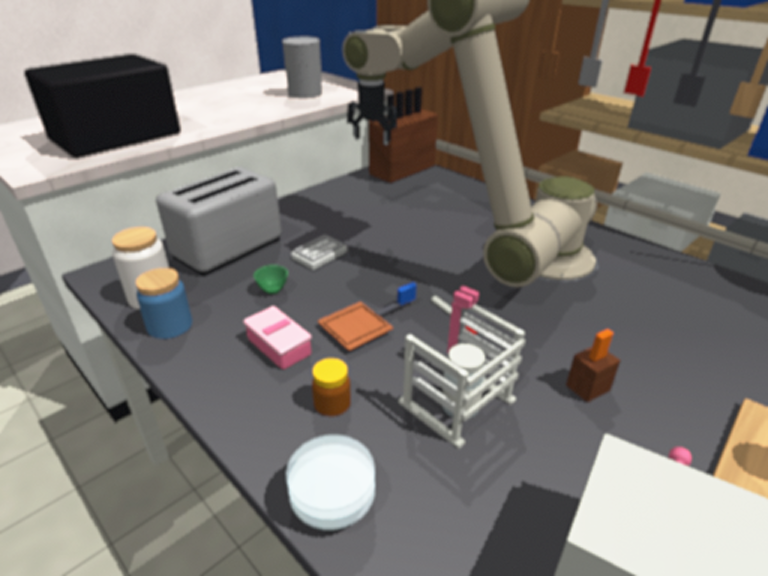

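View pics/top0.png

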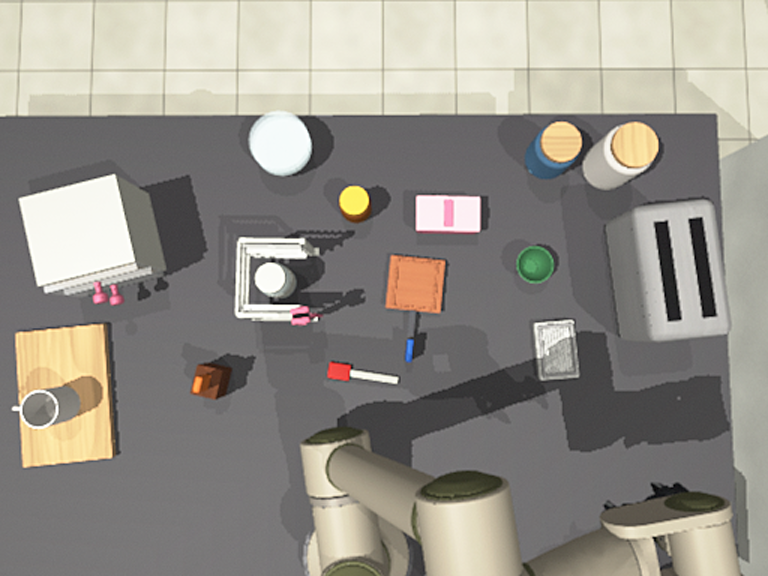

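The top view shows the tall white-capped jar inside the rack, at (275,280). The rack opens to the right (world -y) and the cam is at (303,316). The tray is at (416,284), its handle at (409,349), and the key and block at (208,381). Clearing the tall jar (128 mm) takes the top rails (140 mm).

```bash
cat > h.py <<'E'
import numpy as np, cv2
from rig import *
def snap(n,box,s,fn):
    d=get_image(n); x0,y0,x1,y1=box
    cv2.imwrite("pics/"+fn,cv2.resize(d["frame"][y0:y1,x0:x1,::-1],None,fx=s,fy=s,interpolation=cv2.INTER_CUBIC)); np.save("pics/"+fn+".npy",{k:d[k] for k in d if k!="frame"},allow_pickle=True); return d
def cam(fn): return np.load("pics/"+fn+".npy",allow_pickle=True).item()
def ray(d,u,v,fish=False):
    f=192/np.tan(np.radians(d["fov_y"]/2)); x=(u-d["cx"])/f; y=(v-d["cy"])/f
    if fish:
        r=np.hypot(x,y); k=np.tan(r)/r if r>1e-9 else 1; x*=k;y*=k
    W=np.array(d["world_to_cam"]); R=W[:3,:3]; return -R.T@W[:3,3], R.T@np.array([x,-y,-1.])
def at(d,u,v,z,fish=False):
    o,r=ray(d,u,v,fish); return (o+r*(z-o[2])/r[2])[:2].round(4)
def proj(d,p,fish=False):
    W=np.array(d["world_to_cam"]); c=W[:3,:3]@np.array(p)+W[:3,3]; x,y=c[0],-c[1]; f=192/np.tan(np.radians(d["fov_y"]/2))
    if fish:
        r=np.hypot(x,y); t=np.arctan2(r,-c[2]); k=t/max(r,1e-9)
    else: k=1/-c[2]
    return np.array([d["cx"]+f*x*k,d["cy"]+f*y*k])
E
python3 -c "
from h import *
snap('top',(120,145,310,275),4,'t1.png')
print(get_image('wrist')['fov_y'])"
```

```text
65.70646984690485
```

View pics/t1.png

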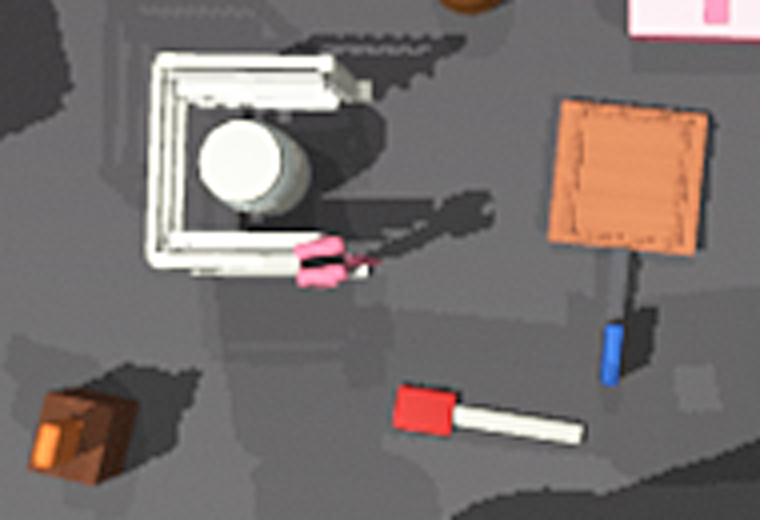

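Run:
```python
from h import *
d=cam('t1.png')
def P(n,x,y,z): print(n,at(d,120+x/4-.4,145+y/4-.4,z))
for p in [(563,99),(708,113),(694,254),(549,240),(628,177)]: P('tray',*p,.02)
P('h1',616,324,.064);P('h2',605,384,.064)
for p in [(152,54),(334,54),(150,268),(298,276)]: P('rack',*p,.168)
P('backcross mid',151,161,.168)
P('slot a',300,266,.188);P('slot b',344,259,.188);P('cam c',320,262,.188)
P('jar cap',240,162,.128)
for p in [(43,424),(70,430),(55,472),(29,467),(46,446)]: P('key',*p,.140)
for p in [(55,386),(137,402),(98,485),(28,467)]: P('block',*p,.08)
o=observe();print(o['position'])
```

```text
tray [ 0.6731 -0.0777]
tray [ 0.6605 -0.2017]
tray [ 0.5401 -0.1884]
tray [ 0.5525 -0.0653]
tray [ 0.6059 -0.1328]
h1 [ 0.4818 -0.1199]
h2 [ 0.4331 -0.1106]
rack [0.6897 0.236 ]
rack [0.6892 0.0975]
rack [0.527 0.235]
rack [0.5205 0.1235]
backcross mid [0.608  0.2355]
slot a [0.5276 0.1189]
slot b [0.5326 0.0863]
cam c [0.5305 0.1041]
jar cap [0.6105 0.1761]
key [0.4088 0.3222]
key [0.4042 0.3015]
key [0.3724 0.3123]
key [0.3763 0.3322]
key [0.3921 0.3196]
block [0.4345 0.3326]
block [0.4214 0.2665]
block [0.3556 0.2966]
block [0.3701 0.3529]
[ 0.19415026 -0.51441236  0.24495817]
```

Rough fixes: the tray is at yaw -6°, its handle near (0.457,-0.115), and the rack is about 90° in yaw. I'll move above the handle and look from the wrist.

```bash
python3 -m crank '[0,0,-0.047,0.0263,0.040,0,100, 0,0,-0.047,0.0263,0.040,0,100, 0,0,-0.047,0.0263,0.040,0,100, 0,0,-0.047,0.0263,0.040,0,100, 0,0,-0.047,0.0263,0.040,0,100, 0,0,-0.047,0.0263,0.040,0,100, 0,0,-0.047,0.0263,0.040,0,100, 0,0,-0.047,0.0263,0.040,0,100, 0,0,-0.047,0.0263,0.040,0,100, 0,0,-0.047,0.0263,0.040,0,100, 0,0,0,0,0,0,100]' 40
python3 - <<'E'
from h import *
snap('wrist',(0,0,512,384),1.56,'w1.png')
d=cam('w1.png');W=d['world_to_cam'];R=W[:3,:3];print(-R.T@W[:3,3],R)
print(observe()['position'],observe()['q'])
E
```

```text
time_s: 1.3
position: [0.4589, -0.1103, 0.2452]
tool_rot: [[-0.104, -0.995, 0.0], [-0.995, 0.104, 0.001], [-0.001, -0.0, -1.0]]
ft_force: [-0.3, -0.7, -0.3]
grip_width: 0.0852
[ 0.53294961 -0.11796448  0.37447873] [[-1.03616357e-01 -9.94616877e-01 -9.58371776e-04]
 [ 9.51254234e-01 -9.88174579e-02 -2.92148067e-01]
 [ 2.90480694e-01 -3.11829735e-02  9.56372620e-01]]
[ 0.45789546 -0.11238995  0.24512647] [-2.82225561e+01  1.39325724e+01  8.61410775e+01  2.14324097e-03
  7.99475536e+01  6.77585729e+01]
```

View pics/w1.png

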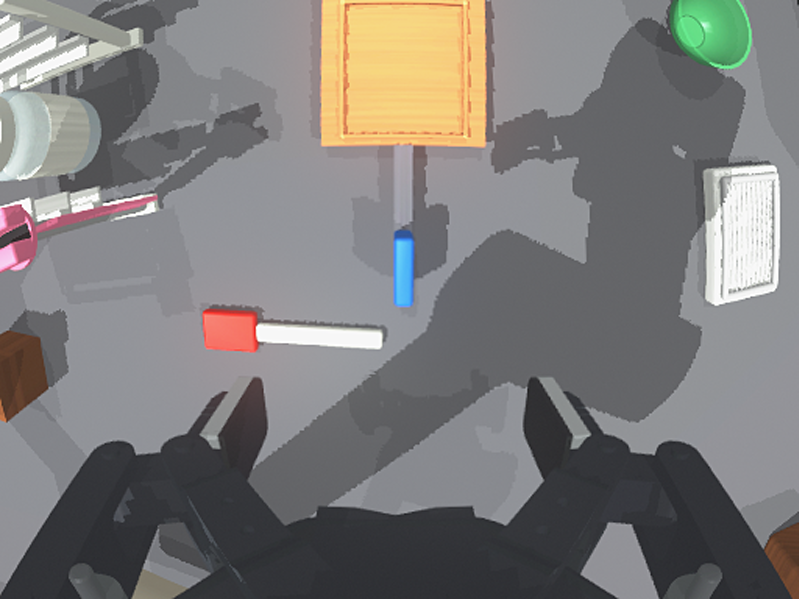

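Run:
```python
from h import *
d=cam('w1.png')
def P(n,x,y,z): print(n,at(d,x/1.56,y/1.56,z,True))
P('h far',404,232,.064);P('h near',404,303,.064);P('hL',394,270,.064);P('hR',413,270,.064);P('brushend',382,337,.01)
P('tray L',321,146,.018);P('tray R',486,146,.018)
P('slot',10,238,.188);P('flap top end',157,199,.155);P('post',140,36,.168)
```

```text
h far [ 0.4853 -0.119 ]
h near [ 0.4353 -0.1141]
hL [ 0.4597 -0.1096]
hR [ 0.4584 -0.1226]
brushend [ 0.3903 -0.092 ]
tray L [ 0.5519 -0.0632]
tray R [ 0.5394 -0.1885]
slot [0.5312 0.0875]
flap top end [0.5327 0.0054]
post [ 0.6164 -0.0018]
```

```bash
python3 -m crank '[0,0,0.005,0.003,-0.0015,-0.04,100, 0,0,0,0,0,-0.04,100, 0,0,0,0,0,-0.04,100, 0,0,0,0,0,-0.04,100, 0,0,0,0,0,-0.03,100, 0,0,0,0,0,-0.018,100, 0,0,0,0,0,0,100, 0,0,0,0,0,0,0, 0,0,0,0,0,0,0, 0,0,0,0,0,0,0, 0,0,0,0,0,0,0, 0,0,0,0,0,0,0]' 80
```

```text
time_s: 2.55
position: [0.4603, -0.1161, 0.0378]
tool_rot: [[-0.104, -0.995, 0.001], [-0.995, 0.104, -0.0], [0.0, -0.001, -1.0]]
ft_force: [-1.9, -1.0, 1.5]
grip_width: 0.0129
```

```bash
python3 -m crank '[0,0,0,0,0,0.02,0, 0,0,0,0,0,0.03,0, 0,0,0,0,0,0.04,0, 0,0,0,0,0,0.042,0, 0,0,0.1388,0.0122,-0.0185,0,0, 0,0,0.1388,0.0122,-0.0185,0,0, 0,0,0.1388,0.0122,-0.0185,0,0, 0,0,0.1388,0.0122,-0.0185,0,0, 0,0,0.1388,0.0122,0,0,0, 0,0,0.1388,0.0122,0,0,0, 0,0,0.1388,0.0122,0,0,0, 0,0,0.1388,0.0122,0,0,0, 0,0,0.1388,0.0122,0,0,0, 0,0,0.1388,0.0122,0,0,0, 0,0,0.1388,0.0122,0,0,0, 0,0,0.1388,0.0122,0,0,0, 0,0,0,0,0,0,0, 0,0,0,0,0,0,0]' 120
python3 - <<'E'
from h import *
a=snap('top',(140,150,330,280),4,'t2.png');b=snap('scene',(230,150,400,310),4,'s2.png')
print(observe()['q'])
A=cv2.imread('pics/t2.png');B=cv2.resize(cv2.imread('pics/s2.png'),None,fx=.0+1,fy=1)
E
```

```text
time_s: 4.35
position: [0.6061, -0.1899, 0.1689]
tool_rot: [[1.0, -0.013, -0.001], [-0.013, -1.0, 0.0], [-0.001, -0.0, -1.0]]
ft_force: [-0.3, 0.9, -2.3]
grip_width: 0.013
[-2.80680284e+01  3.36582824e+01  6.66986338e+01 -9.61435578e-03
  7.96770138e+01 -2.73705425e+01]
```

View pics/t2.png

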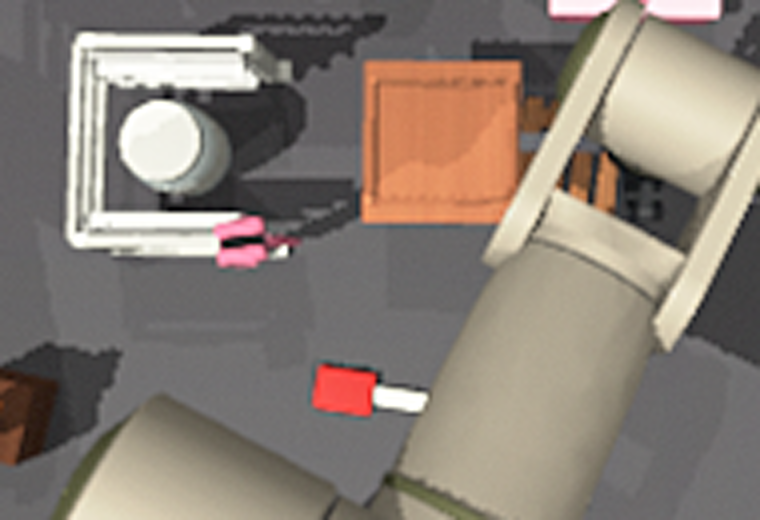

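View pics/s2.png

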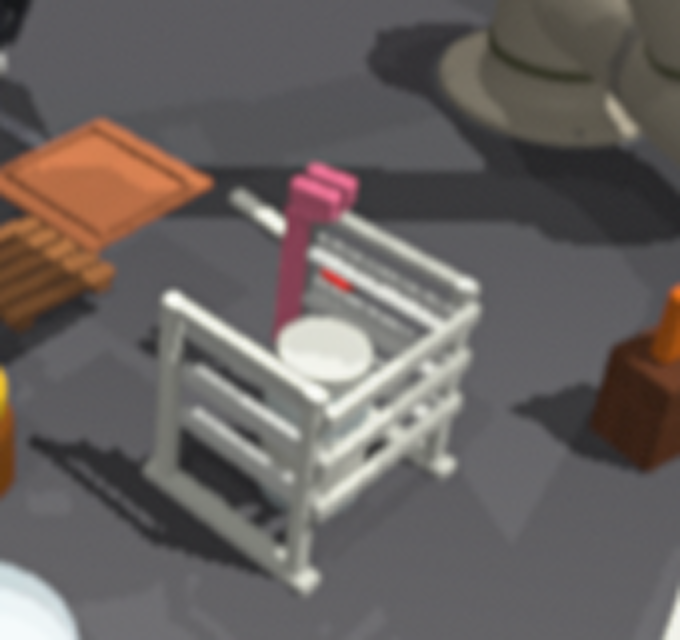

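Run:
```python
from h import *
d=cam('t2.png')
def P(n,x,y,z): print(n,at(d,140+x/4-.4,150+y/4-.4,z))
P('rack TL',76,34,.168);P('TR',252,34,.168);P('BL',68,246,.168)
for p in [(363,60),(521,61),(362,222),(519,222)]: P('tray',*p,.152)
P('cam',240,242,.188);P('cam top',240,216,.188);P('cam bot',240,268,.188)
P('camL',216,242,.188);P('camR',266,240,.188)
P('slotL',218,246,.188);P('slotR',264,239,.188)
s=cam('s2.png')
def S(n,x,y,z): print(n,at(s,230+x/4-.4,150+y/4-.4,z))
S('back outer corner A',318,402,.168);S('front far post top',172,297,.168);S('back near-robot corner',472,288,.168)
S('cam',325,188,.188)
S('tray tip r',212,183,.152);S('tray tip near',100,248,.152)
```

```text
rack TL [0.6897 0.2329]
TR [0.6892 0.099 ]
BL [0.5286 0.2365]
tray [0.6711 0.0156]
tray [ 0.6699 -0.1062]
tray [0.5463 0.0163]
tray [ 0.5457 -0.1038]
cam [0.5305 0.1041]
cam top [0.5498 0.1042]
cam bot [0.5113 0.1039]
camL [0.5306 0.1218]
camR [0.5319 0.0848]
slotL [0.5276 0.1203]
slotR [0.5326 0.0863]
back outer corner A [0.6921 0.233 ]
front far post top [0.6837 0.1056]
back near-robot corner [0.5354 0.2351]
cam [0.5386 0.1135]
tray tip r [0.5512 0.0213]
tray tip near [0.6665 0.0207]
```

```bash
cat > ov.py <<'E'
from h import *
import sys
cx,cy,yaw=map(float,sys.argv[1:4])
def R(x,y,z):
    a=np.radians(yaw); return [cx+x*np.cos(a)-y*np.sin(a),cy+x*np.sin(a)+y*np.cos(a),z]
L=[]
for s in (1,-1):
    L+=[([R(-.06,s*.054,.14),R(.06,s*.054,.14)],(0,0,255)),([R(-.06,s*.066,.14),R(.06,s*.066,.14)],(255,0,0))]
t=np.linspace(0,2*np.pi,25)
L.append(([R(-.068+.019*np.cos(a),.076+.019*np.sin(a),.188) for a in t],(0,200,0)))
L.append(([R(-.075,-.085,.168),R(.075,-.085,.168),R(.075,.085,.168),R(-.075,.085,.168)],(0,200,200)))
out=[]
for n,(x0,y0,x1,y1),s in (('top',(150,150,220,220),8),('scene',(265,185,365,265),6)):
    d=get_image(n); im=cv2.resize(np.ascontiguousarray(d['frame'][y0:y1,x0:x1,::-1]),None,fx=s,fy=s,interpolation=cv2.INTER_CUBIC)
    for p,c in L:
        q=np.array([(proj(d,k)-[x0,y0]+.5)*s for k in p]).round().astype(int)
        cv2.polylines(im,[q],False,c,1)
    out.append(im)
h=max(o.shape[0] for o in out)
im=np.hstack([cv2.copyMakeBorder(o,0,h-o.shape[0],0,0,cv2.BORDER_CONSTANT) for o in out])
k=min(1,800/im.shape[1]); cv2.imwrite('pics/'+sys.argv[4],cv2.resize(im,None,fx=k,fy=k,interpolation=cv2.INTER_AREA))
E
python3 ov.py .607 .168 90 ov1.png
```

```text
(no output)
```

View pics/ov1.png

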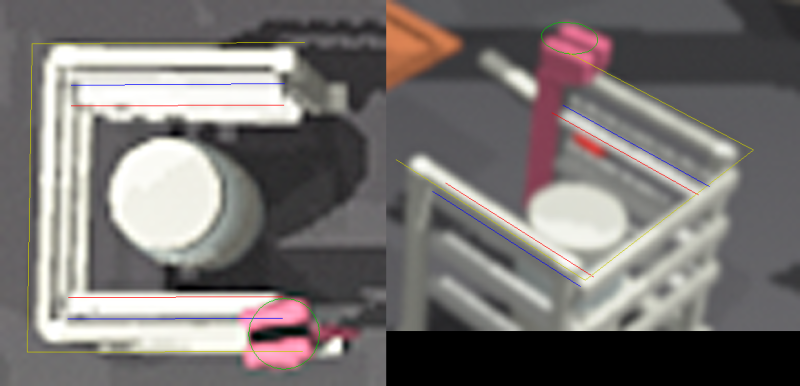

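```bash
python3 -m crank '[0,0,0.006,-0.001,0,0,0, 0,0,0,0,0.015,0,0, 0,0,0,0,0.025,0,0, 0,0,0,0,0.025,0,0, 0,0,0,0,0.025,0,0, 0,0,0,0,0.02,0,0, 0,0,0,0,0.015,0,0, 0,0,0,0,0.015,0,0, 0,0,0,0,0,0,0]'
python3 -m crank '[0,0,0,0,0.015,-0.001,0, 0,0,0,0,0.015,-0.001,0, 0,0,0,0,0,0,0]'
```

```text
time_s: 5.45
position: [0.6054, -0.0483, 0.1694]
tool_rot: [[1.0, -0.002, -0.0], [-0.002, -1.0, 0.0], [-0.0, -0.0, -1.0]]
ft_force: [0.3, 0.3, -1.4]
grip_width: 0.0126
time_s: 5.75
position: [0.6053, -0.0182, 0.1671]
tool_rot: [[1.0, -0.002, -0.001], [-0.002, -1.0, 0.001], [-0.001, -0.001, -1.0]]
ft_force: [-0.2, -0.5, -0.8]
grip_width: 0.0128
```

```bash
python3 -m crank '[0,0,0,0,0.01,-0.001,0, 0,0,0,0,0.01,-0.001,0, 0,0,0,0,0,-0.001,0, 0,0,0,0,0,-0.001,0, 0,0,0,0,0,-0.001,0,0,0,0,0,0,0,0]'
python3 - <<'E'
from h import *
a=snap('top',(150,150,240,240),6,'a.png');b=snap('scene',(265,175,365,265),6,'b.png')
A=cv2.imread('pics/a.png');B=cv2.imread('pics/b.png');cv2.imwrite('pics/c3.png',cv2.resize(np.hstack([A,B]),None,fx=.7,fy=.7,interpolation=cv2.INTER_AREA))
E
```

```text
time_s: 6.35
position: [0.6056, -0.0003, 0.1623]
tool_rot: [[1.0, -0.004, 0.0], [-0.004, -1.0, 0.0], [0.0, -0.0, -1.0]]
ft_force: [0.1, 0.6, -1.0]
grip_width: 0.013
```

View pics/c3.png

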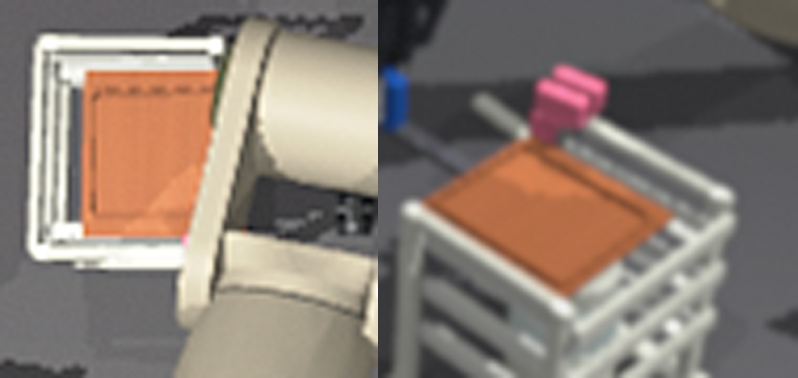

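The tray sits centred between the top guides, with about 20 mm left to the back.

```bash
python3 -m crank '[0,0,0,0,0.005,-0.0005,0, 0,0,0,0,0.005,-0.0005,0, 0,0,0,0,0.004,0,0, 0,0,0,0,0,0,0]'; python3 -m crank '[0,0,0,0,0.003,0,0, 0,0,0,0,0.002,0,0, 0,0,0,0,0,0,0]'
```

```text
time_s: 6.85
position: [0.6058, 0.0147, 0.1618]
tool_rot: [[1.0, -0.003, 0.001], [-0.003, -1.0, 0.0], [0.001, -0.0, -1.0]]
ft_force: [0.1, 0.9, 2.5]
grip_width: 0.0128
time_s: 7.15
position: [0.6058, 0.0191, 0.1617]
tool_rot: [[1.0, -0.003, 0.001], [-0.003, -1.0, -0.0], [0.001, 0.0, -1.0]]
ft_force: [1.2, -2.5, 5.1]
grip_width: 0.0122
```

```bash
python3 -m crank '[0,0,0,0,0.002,0,0, 0,0,0,0,0.001,0,0, 0,0,0,0,0,0,0]'; python3 -m crank '[0,0,0,0,0.002,0,0,  0,0,0,0,0,0,0]'; python3 -m crank '[0,0,0,0,0.002,0,0,  0,0,0,0,0,0,0]'
```

```text
time_s: 7.45
position: [0.6058, 0.0218, 0.1617]
tool_rot: [[1.0, -0.004, 0.001], [-0.004, -1.0, -0.0], [0.001, 0.0, -1.0]]
ft_force: [-0.1, -3.1, 5.5]
grip_width: 0.0125
time_s: 7.65
position: [0.6058, 0.0238, 0.1618]
tool_rot: [[1.0, -0.004, 0.001], [-0.004, -1.0, -0.0], [0.001, 0.0, -1.0]]
ft_force: [-0.2, -2.5, 5.9]
grip_width: 0.013
time_s: 7.85
position: [0.6058, 0.0258, 0.1618]
tool_rot: [[1.0, -0.004, 0.001], [-0.004, -1.0, -0.0], [0.001, 0.0, -1.0]]
ft_force: [0.6, -3.6, 6.0]
grip_width: 0.0125
```

```bash
python3 -m crank '[0,0,0,0,0.001,0,0, 0,0,0,0,0,0,0]';python3 -m crank '[0,0,0,0,0.001,0,0, 0,0,0,0,0,0,0]';python3 -m crank '[0,0,0,0,0.0015,0,0, 0,0,0,0,0,0,0]' | grep -E "pos|ft"
```

```text
time_s: 8.05
position: [0.6058, 0.0267, 0.1618]
tool_rot: [[1.0, -0.004, 0.001], [-0.004, -1.0, -0.001], [0.001, 0.001, -1.0]]
ft_force: [-0.1, -3.8, 6.5]
grip_width: 0.0125
time_s: 8.25
position: [0.6058, 0.0276, 0.1619]
tool_rot: [[1.0, -0.004, 0.001], [-0.004, -1.0, -0.001], [0.001, 0.001, -1.0]]
ft_force: [0.0, -4.2, 5.9]
grip_width: 0.0127
position: [0.6059, 0.0287, 0.162]
ft_force: [-0.4, -6.6, 7.2]
```

```bash
for i in 1; do python3 -m crank '[0,0,0,0,0.0015,0,0, 0,0,0,0,0,0,0]'| grep -E "pos|ft"; python3 -m crank '[0,0,0,0,0.0015,0,0, 0,0,0,0,0,0,0]' | grep -E "pos|ft"; done
python3 - <<'E'
from h import *
a=snap('top',(150,150,240,240),6,'a.png');b=snap('scene',(265,175,365,265),6,'b.png')
A=cv2.imread('pics/a.png');B=cv2.imread('pics/b.png');cv2.imwrite('pics/c4.png',cv2.resize(np.hstack([A,B]),None,fx=.7,fy=.7,interpolation=cv2.INTER_AREA))
# orange sheet's leading edge in top image, at z=.142
d=get_image('top');f=d['frame'].astype(int);m=(f[:,:,0]>f[:,:,2]+60)&(f[:,:,0]>120)
for r in (176,180,184): 
    c=np.where(m[r,150:200])[0]; print(at(d,150+c.min()-.5,r,.144) if len(c) else None)
E
```

```text
position: [0.6059, 0.03, 0.162]
ft_force: [-0.7, -5.7, 7.2]
position: [0.6059, 0.0314, 0.162]
ft_force: [0.2, -7.0, 7.3]
[0.6376 0.2292]
[0.6251 0.2291]
[0.6127 0.2289]
```

View pics/c4.png

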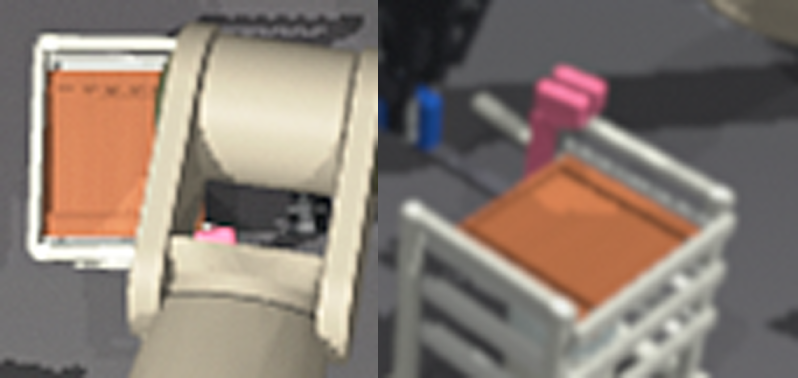

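```bash
python3 - <<'E'
from h import *
d=cam('b.png')
def S(n,x,y,z): print(n,at(d,265+(x-378)/4.2-.5,175+y/4.2-.5,z))
S('front far',465,224,.144);S('front near',570,154,.144);S('back near',700,236,.144);S('back far',587,316,.144)
S('handle top fin',440,90,.188);S('handle',420,90,.188)
S('back bar top near corner',733,190,.168);S('far corner',573,308,.168); S('front post top',412,205,.168)
t=cam('a.png')
def T(n,x,y,z): print(n,at(t,150+x/4.2-.5,150+y/4.2-.5,z))
T('cam L',196,238,.188);T('cam R',234,238,.188)
E
python3 -m crank '[0,0,0,0,0.0015,0,0, 0,0,0,0,0,0,0]'| grep -E "pos|ft"; python3 -m crank '[0,0,0,0,0.0015,0,0, 0,0,0,0,0,0,0]' | grep -E "pos|ft"
```

```text
front far [0.6498 0.1208]
front near [0.5442 0.1209]
back near [0.5521 0.2307]
back far [0.6606 0.2266]
handle top fin [0.5996 0.0504]
handle [0.6092 0.0412]
back bar top near corner [0.5261 0.2332]
far corner [0.6829 0.2311]
front post top [0.6821 0.1041]
cam L [0.5422 0.1143]
cam R [0.5421 0.0875]
position: [0.6059, 0.0329, 0.162]
ft_force: [0.9, -6.9, 7.7]
position: [0.6059, 0.0344, 0.162]
ft_force: [0.7, -8.0, 7.6]
```

```bash
python3 -m crank '[0,0,0,0,0.002,0,0, 0,0,0,0,0,0,0]'| grep -E "pos|ft"
python3 - <<'E'
from h import *
old=cv2.resize(cv2.imread('pics/b.png'),(100,90),interpolation=cv2.INTER_AREA).astype(float)
new=snap('scene',(265,175,365,265),6,'b2.png')
new=cv2.resize(cv2.imread('pics/b2.png'),(100,90),interpolation=cv2.INTER_AREA).astype(float)
for im in (old,new):
    r=im[:,:,2]-im[:,:,0]
    for row in (48,44,42): print(row,r[row,20:50].astype(int))
E
```

```text
position: [0.606, 0.0364, 0.162]
ft_force: [0.7, -6.3, 6.8]
48 [ -3  -4  -5  -1   6  21  45  72  89  94  99 103 107 109 111 111 113 114
 119 125 131 133 134 134 132 131 132 131 131 128]
44 [ -3  -2  -2  -3  -4  -6  -7  -8  -9  -7   3  19  47  78  98 106 108 109
 113 119 125 128 130 131 132 132 128 123 113 103]
42 [ -3  -4  -4  -5  -6  -7  -7  -6  -5  -4  -5  -5   0  13  41  75 100 108
 109 108 107 111 117 119 113 104  94  85  86  97]
48 [ -3  -3  -3  -3  -4  -5   0  14  39  63  76  85  93  99 104 107 110 112
 118 123 127 131 133 133 133 133 132 132 131 131]
44 [ -2  -2  -3  -3  -4  -5  -6  -7  -6  -7  -7  -7  -3  11  39  69  90  98
 102 106 112 118 123 128 129 128 127 122 114 106]
42 [ -3  -4  -6  -6  -6  -7  -8  -7  -5  -5  -4  -3  -5  -1  17  42  57  67
  82  96 100 101 106 110 111 105  93  83  85  95]
```

```bash
python3 -c "
from h import *
snap('wrist',(0,0,512,384),1.56,'w2.png')"
```

```text
(no output)
```

View pics/w2.png

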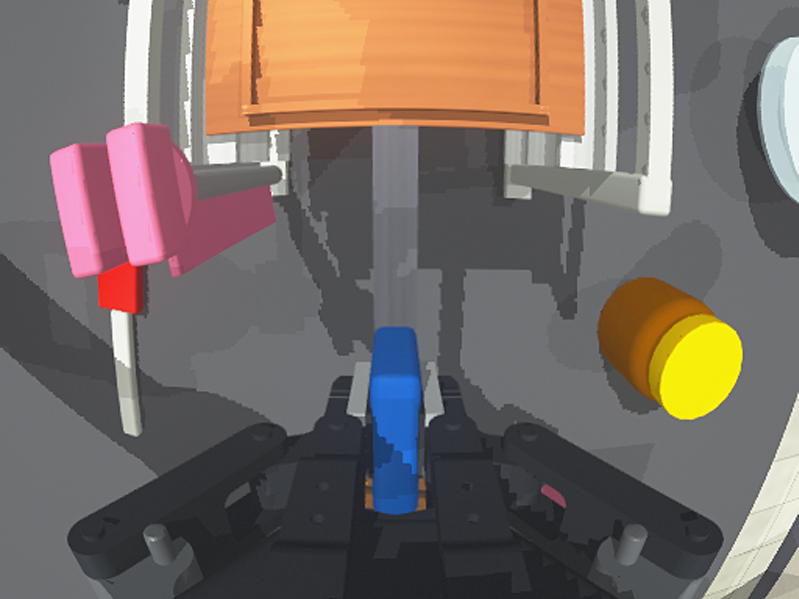

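Run:
```python
from h import *
d=cam('w2.png'); 
def P(n,x,y,z): print(n,at(d,x/1.56-.3,y/1.56-.3,z,True))
P('sheet L',207,134,.142);P('sheet R',584,132,.142)
P('ledge L front',222,163,.14);P('ledge R front',572,166,.14)
P('post R top front',655,213,.168)
P('cam cheeks: TLout',52,152,.188);P('TLin',93,144,.188);P('TRin',108,134,.188);P('TRout',162,124,.188);P('BLout',75,277,.188);P('BLin',101,268,.188);P('BRin',134,262,.188);P('BRout',165,250,.188)
P('rail top L outer',125,60,.168);P('rail top R outer',672,60,.168)
P('handle far end',395,328,.188);P('sheet mid bar',395,127,.144)
print(observe()['position'])
```

```text
sheet L [0.5438 0.1234]
sheet R [0.6693 0.1237]
ledge L front [0.5481 0.1132]
ledge R front [0.6659 0.1118]
post R top front [0.6832 0.1001]
cam cheeks: TLout [0.5148 0.1212]
TLin [0.5298 0.1212]
TRin [0.5348 0.1231]
TRout [0.5511 0.1234]
BLout [0.5187 0.0865]
BLin [0.5286 0.0887]
BRin [0.5398 0.0899]
BRout [0.5496 0.0927]
rail top L outer [0.5273 0.1472]
rail top R outer [0.6881 0.1472]
handle far end [0.6061 0.0726]
sheet mid bar [0.6063 0.1223]
[0.60596806 0.0364307  0.16199839]
```

```bash
cat > m.py <<'E'
from h import *
d=get_image('wrist'); f=d['frame'].astype(int); o=observe()
W=d['world_to_cam'];c=-W[:3,:3].T@W[:3,3]
def edge(col,lo,hi,fn):
    v=fn(f[lo:hi,col]); k=np.where(np.diff((v>40).astype(int))!=0)[0]; return k+lo
sh=edge(200,40,120,lambda p:p[:,0]-p[:,2]); sh2=edge(310,40,120,lambda p:p[:,0]-p[:,2])
hb=edge(253,190,345,lambda p:p[:,2]-p[:,0])
print('cam',c.round(4),'tcp',o['position'].round(4),'ft',o['ft_force'].round(1))
print('sheet',sh,at(d,200,sh[-1]+.5,.142,True),sh2,at(d,310,sh2[-1]+.5,.142,True))
print('handle rows',hb,at(d,253,hb[0]+.5,.144,True),at(d,253,hb[-1]+.5,.188,True))
E
python3 m.py
python3 - <<'E'
from h import *
d=cam('w2.png')
for y in (375,512): print(at(d,395/1.56,y/1.56,.188,True))
E
```

```text
cam [0.6062 0.1113 0.2911] tcp [0.606  0.0364 0.162 ] ft [-0.1 -7.6  6.6]
sheet [81] [0.58   0.1229] [81] [0.6347 0.1228]
handle rows [208 329] [0.6061 0.0569] [0.6059 0.0131]
[0.6062 0.0601]
[0.606 0.014]
```

The wrist view shows the sheet's front edge (y≈0.123) about 10 mm past the ledge fronts (y≈0.1125). The grip has not slipped, so the tray has overshot the stop, probably with its rear edge tipped up by the downward pressure on the handle. I'll take that pressure off, draw back and repeat.

```bash
python3 -m crank '[0,0,0,0,0,0.001,0, 0,0,0,0,0,0,0]'| grep -E "pos|ft"; python3 -m crank '[0,0,0,0,-0.004,0.0005,0, 0,0,0,0,0,0,0]'| grep -E "pos|ft"; python3 -m crank '[0,0,0,0,-0.006,0,0, 0,0,0,0,0,0,0]'| grep -E "pos|ft";  python3 -m crank '[0,0,0,0,-0.006,0,0, 0,0,0,0,0,0,0]'| grep -E "pos|ft"; python3 -m crank '[0,0,0,0,-0.006,0,0, 0,0,0,0,0,0,0]'| grep -E "pos|ft"; python3 m.py
```

```text
position: [0.6054, 0.0375, 0.162]
ft_force: [-1.0, -1.7, 1.7]
position: [0.6053, 0.0334, 0.1623]
ft_force: [0.3, 0.4, -0.6]
position: [0.6054, 0.0267, 0.1625]
ft_force: [-0.2, -1.3, -2.2]
position: [0.6055, 0.0206, 0.1627]
ft_force: [-0.4, 0.2, -1.2]
position: [0.6056, 0.0147, 0.1628]
ft_force: [-0.7, 1.1, -0.7]
cam [0.606  0.0894 0.292 ] tcp [0.6055 0.015  0.1628] ft [-1.2 -0.1 -1.3]
sheet [82] [0.5795 0.1008] [82] [0.6344 0.1007]
handle rows [208 329] [0.6057 0.0349] [ 0.6056 -0.0093]
```

```bash
python3 -m crank '[-0.012,0,0,0,0,0,0, 0,0,0,0,0,0,0]'| grep -E "pos|ft|rot"; python3 -m crank '[0,0,0,0,0.005,-0.0003,0, 0,0,0,0,0,0,0]'| grep -E "pos|ft";python3 -m crank '[0,0,0,0,0.003,0,0, 0,0,0,0,0,0,0]'| grep -E "pos|ft"; python3 -c "
from rig import *
print(observe()['wrist_torque'])"
```

```text
position: [0.6058, 0.0156, 0.1634]
tool_rot: [[1.0, -0.003, 0.001], [-0.003, -1.0, -0.012], [0.001, 0.012, -1.0]]
ft_force: [0.0, -1.7, 2.1]
position: [0.6058, 0.0212, 0.1629]
ft_force: [1.2, 0.3, 2.7]
position: [0.6057, 0.0239, 0.1628]
ft_force: [0.1, -0.6, 3.7]
[ 0.77947659 -0.08095786 -0.04303869]
```

```bash
python3 -m crank '[0,0,0,0,0.001,0,0, 0,0,0,0,0,0,0]'| grep -E "pos|ft";python3 -m crank '[0,0,0,0,0.001,0,0, 0,0,0,0,0,0,0]'| grep -E "pos|ft";python3 -m crank '[0,0,0,0,0.001,0,0, 0,0,0,0,0,0,0]'| grep -E "pos|ft"; python3 m.py
```

```text
position: [0.6057, 0.0245, 0.1627]
ft_force: [0.6, -1.9, 2.8]
position: [0.6056, 0.0254, 0.1626]
ft_force: [0.7, -2.4, 3.5]
position: [0.6056, 0.0265, 0.1626]
ft_force: [0.2, -2.7, 4.1]
cam [0.6059 0.1027 0.2909] tcp [0.6056 0.0265 0.1625] ft [ 1.4 -3.5  3.7]
sheet [81] [0.5797 0.1127] [81] [0.6342 0.1126]
handle rows [208 329] [0.6057 0.0467] [0.6056 0.0026]
```

```bash
python3 -m crank '[0,0,0,0,0.0015,0,0, 0,0,0,0,0,0,0]'| grep -E "pos|ft";python3 -m crank '[0,0,0,0,0.0015,0,0, 0,0,0,0,0,0,0]'| grep -E "pos|ft";python3 -m crank '[0,0,0,0,0.0015,0,0, 0,0,0,0,0,0,0]'| grep -E "pos|ft"; python3 m.py
```

```text
position: [0.6055, 0.0281, 0.1625]
ft_force: [1.0, -1.2, 3.5]
position: [0.6056, 0.0297, 0.1625]
ft_force: [-0.4, -2.3, 4.0]
position: [0.6055, 0.0312, 0.1625]
ft_force: [0.6, -1.8, 3.8]
cam [0.6059 0.1073 0.2909] tcp [0.6055 0.0311 0.1625] ft [ 0.2 -1.2  4.4]
sheet [81] [0.5796 0.1174] [81] [0.6341 0.1173]
handle rows [208 329] [0.6057 0.0513] [0.6056 0.0073]
```

```bash
for k in 1; do python3 -m crank '[0,0,0,0,0.002,0,0, 0,0,0,0,0,0,0]'| grep -E "pos|ft";python3 -m crank '[0,0,0,0,0.002,0,0, 0,0,0,0,0,0,0]'| grep -E "pos|ft";python3 -m crank '[0,0,0,0,0.002,0,0, 0,0,0,0,0,0,0]'| grep -E "pos|ft"; done; python3 m.py
python3 - <<'E'
from h import *
d=get_image('scene')
cv2.imwrite('pics/s5.png',cv2.resize(d['frame'][185:255,275:360,::-1],None,fx=8,fy=8,interpolation=cv2.INTER_CUBIC))
E
```

```text
position: [0.6055, 0.0332, 0.1625]
ft_force: [-0.2, -2.3, 3.8]
position: [0.6056, 0.0352, 0.1625]
ft_force: [0.5, -1.9, 4.5]
position: [0.6056, 0.0372, 0.1625]
ft_force: [0.4, -1.5, 3.6]
cam [0.6059 0.1133 0.2909] tcp [0.6055 0.0372 0.1625] ft [-0.7 -2.3  4.2]
sheet [81] [0.5796 0.1234] [81] [0.6341 0.1233]
handle rows [208 329] [0.6057 0.0574] [0.6056 0.0134]
```

View pics/s5.png

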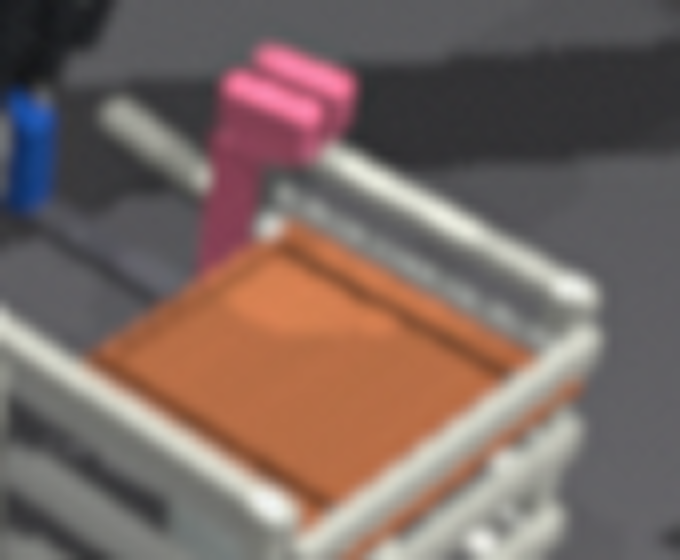

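Run:
```python
from h import *
d=get_image('scene')
def S(n,x,y,z): print(n,at(d,275+x/8-.5,185+y/8-.5,z))
S('rear edge',582,388,.14);S('rear edge2',362,550,.14)
S('front edge',90,355,.144);S('front near',280,225,.144)
for z in (.146,.150,.155,.16,.168): S('xbar top near end %.3f'%z,600,338,z)
S('guide top rear near',590,285,.168)
S('guide top rear far',268,490,.168)
S('cam',285,95,.188)
for n in (1,):
  t=get_image('top');f=t['frame'].astype(int)
  for r in (170,176,182,186): print(f[r,150:180,0]-f[r,150:180,2], f[r,150:166].sum(1)//3)
# nominal projections
for n in ('scene','top'):
  d=get_image(n); print(n,[proj(d,p).round(1) for p in ([.606,.235,.144],[.606,.2434,.144],[.606,.245,.14])])
```

```text
rear edge [0.544  0.2448]
rear edge2 [0.657  0.2413]
front edge [0.652  0.1247]
front near [0.5509 0.1237]
xbar top near end 0.146 [0.5247 0.2378]
xbar top near end 0.150 [0.5293 0.2401]
xbar top near end 0.155 [0.5349 0.243 ]
xbar top near end 0.160 [0.5406 0.2458]
xbar top near end 0.168 [0.5497 0.2504]
guide top rear near [0.5289 0.2327]
guide top rear far [0.6823 0.2217]
cam [0.5392 0.1114]
[ -2   1  -1   2   0  -2  -3  27  26   3  10  62 109 125 113 111 118 127
 126 119 110 112 118 125 123 112 112 113 118 128] [101  99  99  99  98  97  90 138 232 245 150  78 122 149 133 134]
[  1   1   3   1   1   1   0   7   7   7  16  61  99 129 126 126 127 124
 125 121 124 127 124 123 127 126 126 124 127 126] [ 98 100  99 101 100  99  88 159 247 239 112  71 112 155 150 150]
[  0   0   1   0   0  -1  -3  12   0  10  26  73  99 130 125 127 126 126
 125 123 127 126 125 124 125 125 123 125 127 126] [102 101 100 101 100  99  85 192 255 233  75  72 113 156 151 150]
[  1  -1   0   0   0   1  -1  12   0  11  27  73 100 131 126 125 126 125
 124 126 126 126 124 124 124 126 125 125 126 128] [101 101 101 102 100  99  84 193 255 233  74  73 116 157 152 151]
scene [array([330.3, 241.1]), array([333. , 242.7]), array([333.3, 244.2])]
top [array([159.5, 186.2]), array([156.8, 186.2]), array([156.6, 186.3])]
```

Pressed down at the rear, the sheet slips under the back crossbar. In the first pass the force bump came where the front edge was flush with the ledges, which is the stop. I'll draw back, level the tray with a slight rear-up bias, and feel for the stop there.

```bash
python3 -m crank '[0,0,0,0,-0.007,0,0, 0,0,0,0,-0.008,0,0, 0,0,0,0,-0.008,0,0, 0,0,0,0,0,0,0]'| grep -E "pos|ft"; python3 -m crank '[0.012,0,0,0,0,0,0, 0,0,0,0,0,0,0]'| grep -E "pos|ft"; python3 -m crank '[0.012,0,0,0,0,0,0, 0,0,0,0,0,0,0]'| grep -E "pos|ft";  python3 -m crank '[0,0,0,0,0.005,0,0, 0,0,0,0,0.003,0,0,0,0,0,0,0,0,0]'| grep -E "pos|ft"; python3 m.py
```

```text
position: [0.6055, 0.0123, 0.1625]
ft_force: [-0.5, -3.6, 3.9]
position: [0.6054, 0.0133, 0.1621]
ft_force: [-0.5, -1.7, 0.8]
position: [0.6052, 0.0139, 0.1619]
ft_force: [-0.4, -0.8, -1.5]
position: [0.6054, 0.0227, 0.1624]
ft_force: [0.1, -0.3, -0.6]
cam [0.6058 0.0957 0.2925] tcp [0.6055 0.0224 0.1625] ft [-0.2  0.1 -1.8]
sheet [82] [0.5791 0.109 ] [82] [0.6343 0.109 ]
handle rows [208 329] [0.6055 0.0432] [ 0.6055 -0.0011]
```

```bash
for k in 1; do python3 -m crank '[0,0,0,0,0.002,0,0, 0,0,0,0,0,0,0]'| grep -E "pos|ft";python3 -m crank '[0,0,0,0,0.002,0,0, 0,0,0,0,0,0,0]'| grep -E "pos|ft";python3 -m crank '[0,0,0,0,0.001,0,0, 0,0,0,0,0,0,0]'| grep -E "pos|ft"; done; python3 m.py
```

```text
position: [0.6055, 0.0241, 0.1625]
ft_force: [-0.5, -0.2, -1.6]
position: [0.6055, 0.0261, 0.1625]
ft_force: [-0.8, 0.2, -1.9]
position: [0.6056, 0.027, 0.1625]
ft_force: [0.3, -0.0, -0.5]
cam [0.6059 0.1001 0.2926] tcp [0.6055 0.0269 0.1625] ft [ 0.3 -0.  -1.7]
sheet [82] [0.5792 0.1134] [82] [0.6345 0.1133]
handle rows [208 329] [0.6057 0.0475] [0.6056 0.0032]
```

```bash
for k in 1; do python3 -m crank '[0,0,0,0,0.0015,0,0, 0,0,0,0,0,0,0]'| grep -E "pos|ft";python3 -m crank '[0,0,0,0,0.0015,0,0, 0,0,0,0,0,0,0]'| grep -E "pos|ft";python3 -m crank '[0,0,0,0,0.0015,0,0, 0,0,0,0,0,0,0]'| grep -E "pos|ft"; done; python3 m.py
python3 - <<'E'
from rig import *
o=observe();print(o['tool_rot'].round(4),o['wrist_torque'])
E
```

```text
position: [0.6055, 0.0274, 0.1627]
ft_force: [-1.7, -6.0, -1.2]
position: [0.6054, 0.0276, 0.1629]
ft_force: [-3.1, -12.6, 0.0]
position: [0.6054, 0.0277, 0.1631]
ft_force: [-5.0, -19.7, 2.8]
cam [0.6059 0.1017 0.2927] tcp [0.6054 0.0277 0.1631] ft [ -4.7 -18.9   2.4]
sheet [82] [0.5792 0.114 ] [82] [0.6345 0.1138]
handle rows [208 329] [0.6055 0.0479] [0.6053 0.0033]
[[ 1.0e+00 -5.4e-03 -6.0e-04]
 [-5.4e-03 -1.0e+00  5.4e-03]
 [-6.0e-04 -5.4e-03 -1.0e+00]] [-2.80295914  0.70267102  0.10005685]
```

The stop is firm (−19 N) with the sheet's front edge flush with the ledges. I'll relax the push, level the tray, set it on the rails and release.

```bash
python3 -m crank '[0,0,0,0,-0.0036,0,0, 0,0,0,0,0,0,0]'| grep -E "pos|ft"; python3 -m crank '[-0.006,0,0,0,0,-0.0008,0, 0,0,0,0,0,0,0]'| grep -E "pos|ft"; python3 m.py
```

```text
position: [0.6056, 0.0274, 0.1625]
ft_force: [-0.6, -4.5, -2.1]
position: [0.6058, 0.0279, 0.162]
ft_force: [0.1, -2.5, 0.3]
cam [0.606  0.1018 0.2916] tcp [0.6057 0.028  0.162 ] ft [ 0.5 -3.   1. ]
sheet [82] [0.5797 0.114 ] [82] [0.6345 0.114 ]
handle rows [208 329] [0.6059 0.0485] [0.6057 0.0046]
```

```bash
python3 -m crank '[0,0,0,0,0,0,30, 0,0,0,0,0,0,60, 0,0,0,0,0,0,60, 0,0,0,0,0,0,60]'| grep -E "pos|ft|grip"; python3 m.py; python3 -m crank '[0,0,0,0,0,0.01,60, 0,0,0,0,0,0.03,60, 0,0,0,0,0,0.04,60, 0,0,0,0,-0.02,0.04,60, 0,0,0,0,-0.02,0,60, 0,0,0,0,0,0,60]'
python3 - <<'E'
from h import *
d=get_image('wrist');cv2.imwrite('pics/w3.png',cv2.resize(d['frame'][:,:,::-1],None,fx=1.56,fy=1.56,interpolation=cv2.INTER_CUBIC))
np.save('pics/w3.png.npy',{k:d[k] for k in d if k!='frame'},allow_pickle=True)
f=d['frame'].astype(int)
for c in (200,310):
    v=f[:,c,0]-f[:,c,2]; k=np.where(np.diff((v>40).astype(int))!=0)[0]; print(c,k)
    for r in k: print(at(d,c,r+.5,.142,True))
print(observe()['q'].round(1))
E
```

```text
position: [0.6055, 0.0281, 0.1617]
ft_force: [0.4, 0.9, 0.2]
grip_width: 0.0513
cam [0.6059 0.1019 0.2914] tcp [0.6056 0.028  0.1617] ft [ 0.9 -0.7  0.6]
sheet [82] [0.5794 0.1142] [82] [0.6343 0.1142]
handle rows [209 329] [0.6056 0.0482] [0.6056 0.005 ]
time_s: 17.55
position: [0.6057, -0.014, 0.2835]
tool_rot: [[1.0, -0.006, 0.003], [-0.006, -1.0, 0.005], [0.003, -0.005, -1.0]]
ft_force: [-0.0, 0.2, -1.1]
grip_width: 0.051
200 [48]
[0.559 0.114]
310 [48]
[0.6583 0.1138]
[-12.5  26.4  60.8   0.3  92.9 -12.2]
```

```bash
python3 -m crank '[0,0,0,-0.0375,0.02,0,60, 0,0,0,-0.0375,0.02,0,60, 0,0,0,0,0,0,60, 0,0,0,0,0,0,60]'|grep pos
python3 - <<'E'
from h import *
d=snap('wrist',(0,0,512,384),1,'w4.png')
im=d['frame'];f=im.astype(int);m=((f[:,:,0]-f[:,:,1]>50)&(f[:,:,2]-f[:,:,1]>15)).astype(np.uint8)
n,l,s,c=cv2.connectedComponentsWithStats(m);
for i in range(1,n):
    if s[i,4]>30: print(s[i],c[i])
x0,y0=s[1:,0].min(),s[1:,1].min()
ys,xs=np.where(m);print(xs.min(),xs.max(),ys.min(),ys.max())
cv2.imwrite('pics/w4c.png',cv2.resize(im[max(0,ys.min()-10):ys.max()+10,max(0,xs.min()-10):xs.max()+10,::-1],None,fx=5,fy=5,interpolation=cv2.INTER_CUBIC));print('off',xs.min()-10,ys.min()-10)
hsv=cv2.cvtColor(im,cv2.COLOR_RGB2GRAY)
r0=ys.min()
for r in range(ys.min()-2,ys.max()+3,4): print(r,hsv[r,xs.min()-3:xs.max()+4:1])
E
```

```text
position: [0.5301, 0.0288, 0.282]
[ 230   77   49   58 1635] [254.04281346 102.80856269]
[367 257  50  25 574] [388.81184669 265.3466899 ]
230 416 77 332
off 220 67
75 [114 113 113 114 113 114 114 113 114 114 115 114 114 115 114 115 114 115
 115 112 118 205 250 244 243 244 243 243 243 243 243 247 245 242 223 174
 175 198 251 238 174 177 187 159 160 161 162 162 162 162 161 162 162 162
 162 161 150 152 136 145 170 169 137 155 162 162 162 162 162 162 162 163
 162 162 163 163 163 163 163 163 163 163 163 164 164 164 165 166 165 165
 165 166 166 166 166 167 167 167 168 168 168 168 169 169 169 169 169 169
 168 168 168 168 167 167 167 167 166 166 166 165 165 165 165 164 165 162
 162 162 163 163 162 162 162 160 160 160 160 160 160 159 158 158 158 158
 159 158 159 159 160 159 160 160 162 141 136  98  84 156 166 164 162 162
 163 162 162 162 164 164 165 163 160 233 234 237 167 152 150 140 140 238
 233 235 186 108 115 116 116 115 114 141 147 145 141]
79 [113 112 113 113 112 114 114 113 113 113 112 111 112 110 110 109 109 111
 111 110 116 208 251 235 228 223 221 213 206 228 225 190 191 202 204 206
[... 28230 characters left out ...]
50  50  50  51  50  51  49  50  50  49  52  51  51  50  52  50
  49  50  50  51  52  51  51  52  51  49  50  51  51  51  51  51  50  52
  52  50  50  51  52  52  51  51  51  51  50  52  51  51  51  48  39  37
  40  40  39  37  38  44  50  51  50  50  48  49  51  50  50  49  50  49
  51  50  50  51  50  51  55  60  61  61  57  50  48  51  51  50  51  50
  50  50  48  51  49  49  50  51  51  50  52  49  49  59 108 116 114 114
 114 114 114 114 116 100  85  90 113 123 123  42  47  50  52  52  52  53
  51  51  50  49  50  49  52  49  50  51  50  50  51  50  39  40  41  40
  39  41  39  40  39  38  40  40  37  46  48  48  49  48  47  47  48  48
  48  49  48  49  48  49  48  47  47  47  46  48  47]
```

Run:
```python
from h import *
d=cam('w4.png')
a=at(d,252.3,83.5,.187,True);b=at(d,257,119.5,.187,True);print(a,b,(a+b)/2,at(d,254.6,102,.187,True),np.degrees(np.arctan2(*(b-a)[::-1])))
print(d['fov_y'],observe()['tool_rot'].round(3)[:,0])
t=get_image('top');f=t['frame'].astype(int)
m=((f[:,:,0]>180)&(f[:,:,1]>60)&(f[:,:,1]<170)&(f[:,:,2]<80)).astype(np.uint8);m[:,:115]=0;m[:,190:]=0;m[:220]=0
n,l,s,c=cv2.connectedComponentsWithStats(m)
for i in range(1,n):
    if s[i,4]>8: print(s[i],c[i],at(t,*c[i],.14))
```

```text
[0.5298 0.1194] [0.5333 0.0921] [0.53155 0.10575] [0.5315 0.1054] -82.69424046668928
65.70646984690485 [ 1.    -0.003  0.   ]
[128 251   7  11  40] [130.875 255.975] [0.3925 0.3203]
```

```bash
python3 -m crank '[0,0,0.138,-0.0078,0.029,0,100, 0,0,0.138,-0.0078,0.029,0,100, 0,0,0.138,-0.0078,0.029,0,100, 0,0,0.138,-0.0078,0.029,0,100, 0,0,0.138,-0.0078,0.029,0,100, 0,0,0.138,-0.0078,0.029,0,100, 0,0,0.138,-0.0078,0.029,0,100, 0,0,0.138,-0.0078,0.029,0,100, 0,0,0.138,-0.0078,0.029,0,100, 0,0,0,0,0,0,100, 0,0,0,0,0,0,100]'|grep -E "pos|rot"
python3 - <<'E'
from h import *
d=snap('wrist',(0,0,512,384),1,'w5.png'); f=d['frame'].astype(int)
m=((f[:,:,0]>215)&(f[:,:,0]-f[:,:,2]>90)&(f[:,:,1]<190)).astype(np.uint8)
n,l,s,c=cv2.connectedComponentsWithStats(m)
for i in range(1,n):
    if s[i,4]>60:
        print(s[i],c[i],at(d,*c[i],.14,True)); p=np.argwhere(l==i)[:,::-1].astype(np.float32); r=cv2.boxPoints(cv2.minAreaRect(p)); w=[at(d,*q,.14,True) for q in r]; print(*w)
        for k in range(2):
            e=w[k+1]-w[k]; print(np.linalg.norm(e),np.degrees(np.arctan2(e[1],e[0])))
o=observe();print(o['position'],o['q'].round(0))
cv2.imwrite('pics/w5v.png',cv2.resize(d['frame'][:,:,::-1],None,fx=1.56,fy=1.56,interpolation=cv2.INTER_CUBIC))
E
```

```text
position: [0.461, 0.289, 0.2812]
tool_rot: [[0.327, 0.945, -0.006], [0.945, -0.327, 0.001], [-0.001, -0.006, -1.0]]
[427  59  18  50 111] [435.98198198  84.54054054] [0.4206 0.5005]
[0.3932 0.4963] [0.3929 0.4995] [0.4461 0.5057] [0.4462 0.5024]
0.003214031735997617 95.35582504285465
0.053560059746045816 6.647341436039259
[253  86  19  36 530] [261.95283019 103.35283019] [0.3919 0.3215]
[0.3748 0.3182] [0.3777 0.3319] [0.409  0.3251] [0.406  0.3113]
0.014003570973148223 78.04812486997538
0.03203014205400905 -12.257173810240538
[ 77 170  30  26 561] [ 91.7254902  182.55080214] [0.4029 0.1306]
[0.3889 0.1157] [0.3941 0.1487] [0.4167 0.1445] [0.4124 0.1107]
0.033407184855955764 81.04520587114878
0.022986952821111382 -10.527786119963574
[183 287  34  11 157] [198.14012739 291.87261146] [0.5579 0.1907]
[0.5538 0.1721] [0.5547 0.2128] [0.5617 0.2113] [0.561  0.1701]
0.040709949643791 88.73322361225996
0.007158910531638183 -12.094757077012101
[ 171  290   78   47 1968] [207.4273374 312.9796748] [0.5896 0.1883]
[0.5557 0.1525] [0.5681 0.2407] [0.6267 0.2256] [0.6166 0.1276]
0.08906739021662194 81.99726182367054
0.060514213206485624 -14.449592621840484
[0.46105115 0.28844404 0.28131552] [ 19.  20.  71.   0.  89. -51.]
```

```bash
python3 -m crank '[-0.001,-0.006,0.12,-0.0345,0.0165,0,100, 0,0,0,-0.0347,0.0165,0,100, 0,0,0,0,0,0,100, 0,0,0,0,0,-0.04,100, 0,0,0,0,0,-0.04,100, 0,0,0,0,0,-0.04,100, 0,0,0,0,0,-0.03,100, 0,0,0,0,0,-0.02,100, 0,0,0,0,0,0,100, 0,0,0,0,0,0,100]' 40
python3 - <<'E'
from h import *
d=get_image('wrist');o=observe();print(o['position'],o['tool_rot'][:,2].round(4))
f=d['frame'].astype(int);m=((f[:,:,0]>150)&(f[:,:,0]-f[:,:,2]>90)&(f[:,:,1]<190)).astype(np.uint8)
n,l,s,c=cv2.connectedComponentsWithStats(m)
for i in range(1,n):
    if s[i,4]>200: print(s[i],c[i])
E
```

```text
time_s: 20.25
position: [0.3923, 0.3214, 0.1122]
tool_rot: [[0.213, 0.977, 0.001], [0.977, -0.213, 0.001], [0.001, 0.001, -1.0]]
ft_force: [0.8, -0.8, 0.3]
grip_width: 0.0857
[0.39235134 0.32162712 0.11277566] [ 0.0019  0.0014 -1.    ]
[499  80  13  69 597] [506.09547739 114.91792295]
[ 204  180   99  140 7596] [253.54291732 228.92575039]
[  3 241  39  32 924] [ 22.58116883 255.86688312]
```

```bash
python3 -m crank '[0,0,0,0,0,-0.003,60, 0,0,0,0,0,0,30, 0,0,0,0,0,0,0, 0,0,0,0,0,0,0, 0,0,0,0,0,0,0, 0,0,0,0,0,0,0]' 90; python3 -c "
from rig import *
o=observe();print(o['wrist_torque'].round(3),o['position'])"
```

```text
time_s: 20.9
position: [0.3913, 0.322, 0.1091]
tool_rot: [[0.211, 0.978, 0.001], [0.978, -0.211, 0.001], [0.001, 0.001, -1.0]]
ft_force: [-1.6, 0.2, 3.9]
grip_width: 0.0153
[-0.012  0.111 -0.009] [0.39127499 0.32196267 0.10908932]
```

```bash
python3 -m crank '[0,0,0,0,0,0.02,0, 0,0,0,0,0,0.03,0, 0,0,0,0,0,0.04,0, 0,0,0,0,0,0.04,0, 0,0,0,0,0,0.03,0, 0,0,-0.1367,0.0156,-0.0240,0,0, 0,0,-0.1367,0.0156,-0.0240,0,0, 0,0,-0.1367,0.0156,-0.0240,0,0, 0,0,-0.1367,0.0156,-0.0240,0,0, 0,0,-0.1367,0.0156,-0.0240,0,0, 0,0,-0.1367,0.0156,-0.0240,0,0, 0,0,-0.1367,0.0156,-0.0240,0,0, 0,0,-0.1367,0.0156,-0.0240,0,0, 0,0,-0.1367,0.0154,-0.0244,0,0, 0,0,0,0,0,0,0, 0,0,0,0,0,0,0]'
python3 - <<'E'
from h import *
d=snap('wrist',(0,0,512,384),1,'w6.png')
cv2.imwrite('pics/w6v.png',cv2.resize(d['frame'][130:330,150:400,::-1],None,fx=3,fy=3,interpolation=cv2.INTER_CUBIC))
o=observe();print(o['position'],o['tool_rot'].round(3))
E
```

```text
time_s: 22.5
position: [0.5312, 0.1052, 0.2683]
tool_rot: [[0.992, 0.128, -0.001], [0.128, -0.992, 0.0], [-0.0, -0.0, -1.0]]
ft_force: [0.4, 0.6, -1.0]
grip_width: 0.015
[0.53095756 0.10576268 0.26845234] [[ 0.992  0.129 -0.   ]
 [ 0.129 -0.992  0.   ]
 [-0.    -0.    -1.   ]]
```

Run:
```python
from h import *
a=get_image('wrist')['frame'][100:330,170:350,::-1]; b=get_image('scene')['frame'][150:240,275:345,::-1]; t=get_image('top')['frame'][170:230,170:230,::-1]
A=cv2.resize(a,(430,550),interpolation=cv2.INTER_CUBIC);B=cv2.resize(b,(350,450),interpolation=cv2.INTER_CUBIC)
B=cv2.copyMakeBorder(B,0,100,0,0,cv2.BORDER_CONSTANT);cv2.imwrite('pics/c6.png',np.hstack([A,B]))
```

```text
(no output)
```

View pics/c6.png

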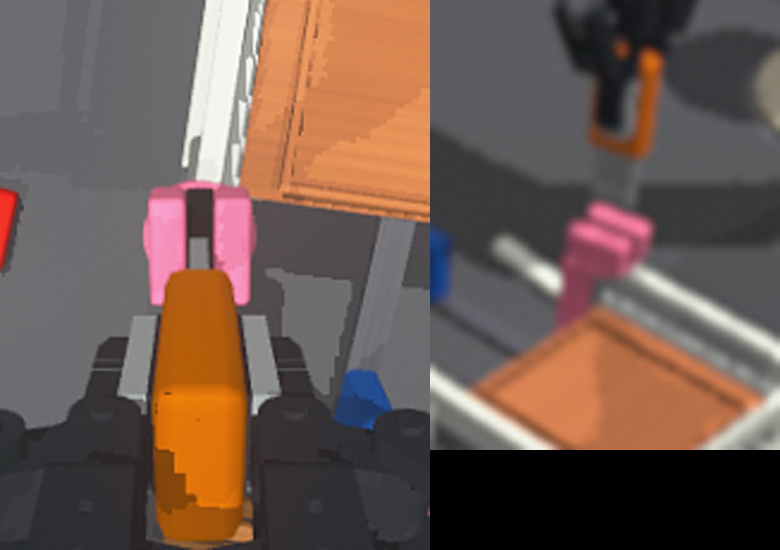

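Blade (columns 187–211) and slot (185–213) line up in the wrist view. I'll insert the key.

```bash
python3 -m crank '[0,0,0,0,0,-0.01,0, 0,0,0,0,0,-0.008,0, 0,0,0,0,0,-0.005,0, 0,0,0,0,0,0,0]'|grep -E "pos|ft"; python3 -m crank '[0,0,0,0,0,-0.005,0, 0,0,0,0,0,-0.003,0, 0,0,0,0,0,0,0]'|grep -E "pos|ft"
```

```text
position: [0.5309, 0.1055, 0.2446]
ft_force: [-0.1, -0.1, -2.0]
position: [0.5312, 0.1054, 0.2373]
ft_force: [-0.7, 0.2, -1.3]
```

```bash
python3 -m crank '[0,0,0.1,0,0,0,0, 0,0,0.12,0,0,0,0, 0,0,0.12,0,0,0,0, 0,0,0.12,0,0,0,0, 0,0,0.12,0,0,0,0, 0,0,0.12,0,0,0,0, 0,0,0,0,0,0,0]'|grep -E "pos|ft|rot"; python3 -c "
from rig import *
o=observe();print(o['wrist_torque'].round(3),o['q'].round(0))"; python3 -m crank '[0,0,0.12,0,0,0,0, 0,0,0.12,0,0,0,0, 0,0,0.12,0,0,0,0, 0,0,0.12,0,0,0,0, 0,0,0.12,0,0,0,0, 0,0,0.12,0,0,0,0, 0,0,0.1,0,0,0,0, 0,0,0,0,0,0,0]'|grep -E "pos|ft|rot"; python3 -c "
from rig import *
o=observe();print(o['wrist_torque'].round(3),o['q'].round(0))"
```

```text
position: [0.5313, 0.1053, 0.2379]
tool_rot: [[0.675, 0.737, 0.0], [0.737, -0.675, 0.0], [0.0, 0.0, -1.0]]
ft_force: [-0.3, 0.5, -1.7]
[-0.117  0.185  0.007] [ -1.  21.  76.   0.  82. -49.]
position: [0.5313, 0.1054, 0.2378]
tool_rot: [[-0.075, 0.997, 0.0], [0.997, 0.075, 0.0], [0.0, 0.0, -1.0]]
ft_force: [-0.5, -0.5, -1.1]
[-0.155  0.123 -0.032] [ -1.  21.  76.   0.  82. -96.]
```

```bash
T='from rig import *
o=observe();print(o["wrist_torque"].round(3),o["tool_rot"][:2,0].round(3))'; python3 -m crank '[0,0,0.06,0,0,0,0, 0,0,0,0,0,0,0]'|grep ft;python3 -c "$T"; python3 -m crank '[0,0,0.04,0,0,0,0, 0,0,0,0,0,0,0]'|grep ft;python3 -c "$T"; python3 -m crank '[0,0,0.03,0,0,0,0, 0,0,0,0,0,0,0]'|grep ft;python3 -c "$T"
```

```text
ft_force: [-1.0, 0.1, -0.6]
[-0.133  0.179 -0.021] [-0.133  0.991]
ft_force: [-0.5, -1.2, -0.7]
[-0.233  0.219 -0.063] [-0.173  0.985]
ft_force: [-1.1, -1.7, 0.2]
[-0.321  0.176 -0.331] [-0.205  0.979]
```

The torque jumped to −0.33 N m at the stop, so the cam is seated. I'll centre the key in the slot's play, lift it out and check the cam.

```bash
python3 -m crank '[0,0,-0.1,0,0,0,0, 0,0,-0.09,0,0,0,0, 0,0,0,0,0,0,0]'|grep -E "ft|pos"; python3 -c 'from rig import *
o=observe();print(o["wrist_torque"].round(3),o["tool_rot"][:2,0].round(3))'; python3 -m crank '[0,0,0,0,0,0.01,0, 0,0,0,0,0,0.015,0, 0,0,0,0,0,0.02,0, 0,0,0,0,0,0,0]'|grep -E "ft|pos"
python3 - <<'E'
from h import *
d=snap('wrist',(0,0,512,384),1,'w7.png'); print(d['cx'],d['cy'])
t=get_image('top');s=get_image('scene')
for n,g in (('scene',s),('top',t)):
    f=g['frame'].astype(int);m=((f[:,:,0]-f[:,:,1]>50)&(f[:,:,2]-f[:,:,1]>10)).astype(np.uint8)
    u,v=proj(g,[.5315,.1056,.188]).astype(int);w=m[v-12:v+40,u-18:u+18];print(n,u,v)
    for r in w[::1 if n=='top' else 1]: 
        if r.any(): print(''.join('#' if k else '.' for k in r))
E
```

```text
position: [0.5315, 0.1056, 0.2377]
ft_force: [-0.2, -0.2, -1.2]
[ 0.012  0.05  -0.026] [-0.016  1.   ]
position: [0.5323, 0.1055, 0.2857]
ft_force: [-0.2, -0.3, -1.7]
252.98353419954125 191.90283894249217
scene 310 194
..................##................
................#####...............
..............########..............
............##########.###..........
...........################.........
...........#################........
...........#################........
...........################.........
...........################.........
...........################.........
...........###############..........
............##############..........
............###.#########...........
...............#########............
................#######.............
................#..#................
.............###....................
............####....................
............####....................
............####....................
...........####.....................
...........###......................
...........#........................
top 199 209
```

```bash
python3 -m crank '[0,0,-0.1,-0.0156,0.0240,0,0, 0,0,-0.1,-0.0156,0.0240,0,0, 0,0,-0.0297,-0.0156,0.0240,0,0, 0,0,0,-0.0156,0.0240,0,0, 0,0,0,-0.0156,0.0240,0,0, 0,0,0,-0.0156,0.0240,0,0, 0,0,0,-0.0156,0.0240,0,0, 0,0,0,-0.0156,0.0240,0,0, 0,0,0,-0.0154,0.0244,0,0, 0,0,0,0,0,-0.04,0, 0,0,0,0,0,-0.04,0, 0,0,0,0,0,-0.03,0, 0,0,0,0,0,0,0, 0,0,0,0,0,0,0]'
```

```text
time_s: 27.75
position: [0.3913, 0.3219, 0.173]
tool_rot: [[0.21, 0.978, -0.0], [0.978, -0.21, 0.0], [0.0, -0.0, -1.0]]
ft_force: [0.0, 0.7, -0.9]
grip_width: 0.0147
```

```bash
python3 -m crank '[0,0,0,0,0,-0.015,0, 0,0,0,0,0,-0.01,0, 0,0,0,0,0,-0.01,0, 0,0,0,0,0,0,0]'|grep -E "ft|pos"; python3 -m crank '[0,0,0,0,0,-0.01,0, 0,0,0,0,0,-0.01,0, 0,0,0,0,0,-0.007,0, 0,0,0,0,0,0,0]'|grep -E "ft|pos"
```

```text
position: [0.3909, 0.3217, 0.1372]
ft_force: [-1.3, 0.3, -1.3]
position: [0.3909, 0.3217, 0.1098]
ft_force: [-0.1, 0.4, -0.7]
```

Nearly seated, with no side force. I'll go down the last millimetre, release and lift away.

```bash
python3 -m crank '[0,0,0,0,0,-0.001,0, 0,0,0,0,0,0,0]'|grep -E "ft|pos"; python3 -m crank '[0,0,0,0,0,0,40, 0,0,0,0,0,0,80, 0,0,0,0,0,0,100, 0,0,0,0,0,0,100, 0,0,0,0,0,0,100, 0,0,0,0,0,0.02,100, 0,0,0,0,0,0.04,100, 0,0,0,0,0,0.04,100, 0,0,0,0,0,0.04,100, 0,0,0,0.0345,-0.0165,0.03,100, 0,0,0,0.0345,-0.0165,0,100, 0,0,0,0,0,0,100, 0,0,0,0,0,0,100]'
python3 - <<'E'
from h import *
d=snap('wrist',(0,0,512,384),1,'w8.png'); f=d['frame'].astype(int)
m=((f[:,:,0]>215)&(f[:,:,0]-f[:,:,2]>90)&(f[:,:,1]<190)).astype(np.uint8)
n,l,s,c=cv2.connectedComponentsWithStats(m)
for i in range(1,n):
    if s[i,4]>200: print(s[i],c[i],at(d,*c[i],.14,True))
t=get_image('top');s=get_image('scene')
f=s['frame'].astype(int);m=((f[:,:,0]-f[:,:,1]>45)&(f[:,:,2]-f[:,:,1]>5))
for r in m[180:240,290:330]: 
    if r.any(): print(''.join('#' if k else '.' for k in r))
for n,p in (('jar',[.6105,.176,.128]),): print(proj(s,p))
# before/after diff in top image for the loose things
a=cv2.imread('pics/top0.png');b=cv2.resize(t['frame'][:,:,::-1],None,fx=1.5,fy=1.5,interpolation=cv2.INTER_CUBIC)
for nm,(x,y,w,h) in dict(jar=(335,183,40,40),bento=(412,190,72,46),bowl=(512,240,45,46),slicer=(530,317,52,65),brush=(322,355,82,32)).items():
    sh,rr=cv2.phaseCorrelate(np.float32(cv2.cvtColor(a[y:y+h,x:x+w],6)),np.float32(cv2.cvtColor(b[y:y+h,x:x+w],6)));print(nm,np.round(sh,2),round(rr,2))
cv2.imwrite('pics/fin.png',b)
E
```

```text
position: [0.3912, 0.3219, 0.1098]
ft_force: [-0.3, -0.1, -1.1]
time_s: 30.05
position: [0.4603, 0.2884, 0.2792]
tool_rot: [[0.212, 0.977, -0.001], [0.977, -0.212, 0.0], [0.0, -0.001, -1.0]]
ft_force: [-0.0, 0.6, 0.9]
grip_width: 0.085
[266  87  16  36 547] [273.47714808 104.7166362 ] [0.3919 0.3222]
[ 74 151  29  25 588] [ 87.84013605 163.16836735] [0.4016 0.1282]
[167 279  52  12 236] [192.69915254 285.19915254] [0.5583 0.1996]
[ 160  287   71   50 2178] [193.70982553 309.97612489] [0.593  0.1895]
...................###..................
.................######.................
...............########.................
..............#########.####............
.............################...........
.............################...........
.............################...........
.............###############............
.............###############............
.............##############.............
..............##..#########.............
...............#..########..............
.................########...............
.................#######................
..................#.....................
.................##.....................
...............####.....................
...............###......................
..............####......................
..............####......................
.............#####......................
.............###........................
.............##.........................
[310.28751969 235.51803181]
jar [-0.08 -0.01] 1.0
bento [0.03 0.02] 0.96
bowl [ 0.42 -0.03] 1.05
slicer [ 0.05 -0.04] 0.62
brush [ 0.08 -0.18] 0.81
```

Key is back within 1 mm and the counter items haven't shifted. I'll check the cam angle and tray from above.

```bash
python3 -m crank '[0,0,0,0.029,-0.0396,0.01,100, 0,0,0,0.029,-0.0396,0,100, 0,0,0,0.029,-0.0396,0,100, 0,0,0,0.029,-0.0396,0,100, 0,0,0,0.029,-0.0396,0,100, 0,0,0,0,0,0,100, 0,0,0,0,0,0,100]'|grep pos
python3 - <<'E'
from h import *
d=snap('wrist',(0,0,512,384),1,'w9.png'); im=d['frame'];f=im.astype(int)
u,v=proj(d,[.5315,.1056,.188],True);print(u,v)
u,v=int(u),int(v);g=cv2.cvtColor(im,cv2.COLOR_RGB2GRAY)
pink=(f[:,:,0]-f[:,:,1]>50)&(f[:,:,2]-f[:,:,1]>10)
for y in range(v-30,v+32,2): print(''.join(('#' if pink[y,x] else ('o' if f[y,x,0]-f[y,x,2]>60 else '.')) for x in range(max(0,u-40),u+44)))
E
```

```text
position: [0.605, 0.0908, 0.2892]
251.28470516136548 103.39122544598207
....................................................................................
....................................................................................
....................................................####............................
............................................#############...........................
..................................########################..........................
......................##################..################..........................
.................###############..........################..........................
................################...........################.........................
................################...........################.........................
.................################...........#################.......................
.................################...........##################......................
.................################............#################......................
........
[... 906 characters left out ...]
oooooooooooooooooooo
.......................################..........################ooooooooooooooooooo
.......................################...........##############oooooooooooooooooooo
.......................#################...##############ooooooooooooooooooooooooooo
........................########################.......ooooooooooooooooooooooooooooo
........................##############.....#####........oooooooooooooooooooooooooooo
..........................####.............#####........oooooooooooooooooooooooooooo
............................................#####........ooooooooooooooooooooooooooo
............................................#####........ooooooooooooooooooooooooooo
```

Run:
```python
from h import *
d=cam('w9.png');u,v=251,103
a=at(d,u-40+36.9,v-16,.187,True);b=at(d,u-40+44.4,v+18,.187,True);e=b-a;print(a,b,np.degrees(np.arctan2(e[1],e[0])))
print('tray front',at(d,u-40+56,v+22,.142,True),at(d,u-40+57,v+30,.142,True),'flap',at(d,u-40+46,v+30,.155,True))
o=observe();print(o['time_s'],o['ft_force'].round(1))
```

```text
[0.5185 0.1058] [0.5456 0.1058] 0.0
tray front [0.554  0.1154] [0.5615 0.1147] flap [0.5582 0.1048]
30.95 [0.4 0.9 0.4]
```

```bash
python3 -c "
from rig import *
print(close_job())"
```

```text
the job is handed in; nothing more can be done
None
```

The job is done and handed in at about 31 s. The tall jar stands in the rack, so the copper tray went on the top rails. I then turned the cam lock to its stop with the key and put the key back in its block.

**Last checks**
- **Tray:** it reached a firm back stop at about −19 N, with its front edge about 1–2 mm inside the ledge fronts. It had not moved after release.
- **Cam:** the torque jumped to −0.33 N m at the stop. Seen from above, the slot then lay at 0.0°, a full quarter turn. The flap is about 10 mm in front of the tray edge.
- **Key:** it went into its pocket without side force and ended within 1 mm of where it started. Its last millimetre down met no clear contact force. I confirmed its return from image measurements only, because all 12 picture views were used by then.
- **Counter items:** the amber jar, bento, slicer and brush showed no measurable shift. The bowl read 0.4 px (under 1 mm), probably a shadow change. I did not re-measure the tall jar after inserting the tray; nothing suggested contact with it.

**What went wrong:** on the first two pushes the tray's rear edge slipped under the back crossbar, and it overshot by about 10 mm. I drew it back, levelled it and pushed again until it met the stop.

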